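# Line up terracotta tiles in the gluing jig and close the clamp

## Task

Slide the three terracotta tiles across the board, without lifting them, into one straight closed row in the gluing jig: flat and flush against the long back fence, starting at the end stop, with the half-width tile in the middle and a square tile on either side, its long sides against theirs. Slide the jig's clamp along the fence until it is snug against the row, and leave the pots and everything else standing about undisturbed.

Things in the scene. Friction and masses are not known exactly. Their poses are not given: they have to be found in the camera images.
- square_a: square terracotta tile 90 x 90 x 14 mm, lying flat on the jig board; origin at the centre of its underside, x and y along its sides, z up; one of two alike
- square_b: square terracotta tile 90 x 90 x 14 mm, lying flat on the jig board; origin at the centre of its underside, x and y along its sides, z up; one of two alike
- half_tile: half-width terracotta tile 90 (its x) x 45 (its y) x 14 mm, lying flat on the jig board; origin at the centre of its underside, z up
- corner (a point): inner corner of the gluing jig on the board's top face (12 mm above the table), where the long back fence meets the end stop. x: away from the robot, square to the fence (fence face x = 0, board to x = -330 mm); y: left along the fence (stop face y = 0; board and fence run to y = -505 mm); z up. Fence and stop are 26 mm high, 22 mm thick; the stop reaches 80 mm out from the fence
- clamp (a joint): sliding clamp on the fence at the jig's right-hand end: 0 m fully open (its face 460 mm from the stop), growing as it slides left towards the stop (face at 460 mm minus this). The row of tiles is 225 mm long, so closed on it is 0.235. Slides stiffly (about 2 N), stays where left
- clamp_face (a point): centre of the clamp's working face (towards the stop), 46 mm out from the fence, 18 mm above the board; axes as the corner's. The wooden jaw is 72 mm deep (x), 16 mm thick (y, its back at y = -16 mm), 34 mm high (1 to 35 mm above the board). A black knob 24 mm across stands over the fence 57 mm beyond and 15 mm right of this point, its top 51 mm above the board
- glue_pot: small round glue jar with a white cap, 32 mm across, 36 mm high, standing on the jig board; origin at the centre of its underside; not to be disturbed
- paint_pot: small round metal paint can, 32 mm across, 32 mm high, standing on the jig board; origin at the centre of its underside; not to be disturbed
- sanding_block: cork sanding block 65 x 36 x 26 mm lying on the jig board near its right-hand end; origin at the centre of its underside; not to be disturbed
- bottle_a: glass bottle with orange label, 60 mm across, 230 mm high, standing on the table to the left of the jig; origin at the centre of its underside; not to be disturbed
- bottle_b: a second glass bottle just like the first, beside it; not to be disturbed
- bowl: white bowl, 130 mm across, 60 mm high, on the table to the right of the jig; origin at the centre of its underside; not to be disturbed
- plate: paper plate, 180 mm across, 18 mm high, on the table to the left of the jig; origin at the centre of its underside; not to be disturbed
- paintbrush: paintbrush 180 mm long lying on the table to the right of the jig; not to be disturbed
Things that resemble listed ones, but are neither listed nor needed, are in the scene too. Leave any red look-alike of the square_b alone.

How it is judged (in metres and radians):
At the end, for the whole second after the job is handed in: Tiles flat, at rest, flush with the fence (4 mm) and square to it (0.06 rad), in the order square, half-width (long sides square to the fence), square from the stop, each within 5 mm of its place in the closed row; clamp within 4 mm of closed (joint above 0.231) (x of square_a in the frame of corner between -0.049 and -0.041 m and (angle between the x axis of square_a and the x axis of corner, either way round below 0.06 rad or angle between the x axis of square_a and the y axis of corner, either way round below 0.06 rad) and angle between each of square_a, half_tile, square_b's own z axis and vertical below 0.05 rad and linear speed of each of square_a, half_tile, square_b below 0.01 m/s and x of half_tile in the frame of corner between -0.049 and -0.041 m and angle between the x axis of half_tile and the x axis of corner, either way round below 0.06 rad and x of square_b in the frame of corner between -0.049 and -0.041 m and (angle between the x axis of square_b and the x axis of corner, either way round below 0.06 rad or angle between the x axis of square_b and the y axis of corner, either way round below 0.06 rad) and y of half_tile in the frame of corner between -0.1175 and -0.1075 m and ((y of square_a in the frame of corner between -0.05 and -0.04 m and y of square_b in the frame of corner between -0.185 and -0.175 m) or (y of square_b in the frame of corner between -0.05 and -0.04 m and y of square_a in the frame of corner between -0.185 and -0.175 m)) and value of joint clamp above 0.231 m); the robot touches nothing.
It fails at once if a tile is lifted off the board (height (world z) of any of square_a, half_tile, square_b above 0.027 m).
It fails at once if one of the pots, bottles, dishes or other things standing about is pushed away or knocked over (distance of any of glue_pot, paint_pot, sanding_block, bottle_a, bottle_b, bowl, plate, paintbrush from where it was at the start of the episode above 0.02 m or angle between any of glue_pot, paint_pot, sanding_block, bottle_a, bottle_b, bowl, plate's own z axis and vertical above 0.4 rad).
It also fails if it takes over 72 s, if anything falls off the work surface, if the arm or the gripper's body presses on something with over 40 N, if the wrist force passes 120 N, or if a joint passes its speed limit or range.

## Robot

A 7-joint arm with a two-finger parallel gripper is mounted at the origin on the work surface. World frame = base frame: x ahead of the robot, y to its left, z up, the work surface at z = 0. Lengths are in mm, angles in rad, forces in N, time in s.
With the tool pointing down it reaches from about 400 to 875 mm from the base axis. Payload 4.4 kg.
Tool frame: the origin (TCP) lies midway between the tips of the shut fingers; the grasp point (between the pads) lies 19 mm behind it; z points along the fingers, y is the line along which they close (so a half turn about z gives the same grasp; the last joint's range is limited). The gripper opens to 85 mm and grips with 20 to 120 N. Pads are 22 mm wide; open, the fingers measure 114 mm over their backs; the gripper's body (76 mm by 85 mm) begins 54 mm behind the grasp point. The pads swing forward as they close: fully open they stand 13 mm farther back than shut.
Start: joints at [-1.248, 0.628, 0.038, 1.517, -0.027, 0.996, -0.02], TCP at [246.378, 601.511, 206.313] pointing down, gripper open.
Joint ranges: [-3.06, 3.06], [-0.37, 2.12], [-1.25, 1.32], [0.18, 2.47], [-1.1, 4.24], [0.23, 1.98], [-2.94, 2.94]. Speed limits (rad/s): [2.57, 2.57, 3.14, 3.14, 3.14, 3.14, 3.14].

## Interface

Orientations are given as [roll, pitch, yaw] about the fixed x, y, z axes, in that order (R = Rz(yaw) Ry(pitch) Rx(roll)).
In Python, from cell import telemetry, eyes, ctrl, finder gives the robot as it stands.
- The arm moves only by the tool move_arm, never from a script. Its argument "steps" is a list of rows, each a list of 7 numbers: the turn, a rotation vector about the world's x, y, z in degrees, then the shift along the world's x, y, z in m, then the finger opening in m, from 0 to 0.0854. A call has 1 to 5 rows; each row shifts and turns the commanded pose from where the row before left it; what a row does not reach is not made up. A row lasts 1/10 s, in which the tool goes at most 50 mm and 8.59 degrees, less where a joint would pass 70% of its speed; a pose out of reach is approached as far as the arm can. A call with a gripper value outside its range is refused whole. The fingers move at their own pace and stop on an object; the grip force is fixed at half the most. Time passes only in rows, so rows that do not move let the fingers close. It gives the time, the measured TCP pose, the force, the opening and the grip force at its end, in the units of the state.
- telemetry.read_state(): the state, without advancing time (a new reading comes with each control period).
- eyes.get_image(name): name is "scene" or "top" or "wrist"; returns (picture, depth): 420x560x3 uint8, blue, green, red; 420x560 float32, mm along the optical axis (not along the pixel's ray), 0 where there is no reading.
- eyes.calibration(name): a dict with "fx", "fy", "cx", "cy" (pixels), "distortion" ([k1, k2, p1, p2, k3] as OpenCV has them; the pictures are not rectified), "position" and "attitude" of the camera in the world. Camera axes: x right, y down, z forward; pixel columns grow to the right and rows downward; lengths in mm; the calibration is good to about 2 mm. A picture is of the moment at which its call begins: read the wrist's pose just before it. calibration takes no time and is no camera call; for the wrist camera it gives the pose at the moment of the call.
- ctrl.finish_job(): hands the job in; it is judged then, once.
Trained networks look in the newest picture that a camera, given by its name, has taken for a name from the list of things; names that differ only in an ending like _2 or _b are one class to them, and where a whole thing is asked for, a point or a joint stands for the part that bears it (a point fixed in the world has none). Each returns a list of dicts, best first, with "confidence" (0 to 1); they miss things now and then, are a little off and sometimes report something else, mostly with a low value. They report only what shows in the picture. A call takes as long as a camera call. They do not tell look-alikes from the thing itself.
- finder.boxes_of(camera, name): "location" ([x, y, z] in mm, in the coordinates of the camera as it stood for that picture, good to about 4 mm: the middle of the surface that is visible of it).
- finder.cut_out(camera, name): "mask" (420x560 bool, what is visible of it).
- finder.pinpoint(camera, name): "location" ([x, y, z] in mm, in the coordinates of the camera as it stood for that picture, good to about 4 mm: a listed point, or the origin of a listed thing).
The state is a dict: "clock": time; "qpos": joint angles; "qd": joint speeds; "tau": joint torques, N m; "eef_pos": TCP position; "tool_rot": TCP orientation; "force": force on the tool from outside, world axes, zero at the start; "torque": the same for the moment, N m; "width": finger opening in mm; "gripper_force": force on a finger pad.
Only numpy, scipy, OpenCV 4.12 (cv2) and the standard library are available. Lean on these libraries where they do the work, as an engineer would, in place of code of your own. Each camera call takes 0.05 s, during which the arm holds its last target. There are 200 camera calls.

## Working session

There is one attempt and no reset: what is moved stays moved. The work goes in short steps, Python scripts to look and compute and a tool call to move; the robot and the scene stay as the last step left them, time stands still between calls to the robot, and variables do not carry over. Pictures are saved under pics/ and viewed, at most 10 in all, crops included, and the job is handed in when it is done.

Besides the shell and the picture viewer there is one more tool, called as name(argument=value, ...) on one line, values as JSON. move_arm: Moves the arm, as the interface text tells. Its arguments: {"type":"object","properties":{"steps":{"type":"array"}},"required":["steps"]}

```bash
ls; mkdir -p pics
cat > h.py <<'E'
import numpy as np, cv2
from cell import telemetry, eyes, ctrl, finder
from scipy.spatial.transform import Rotation as R
def cam(n):
    c=eyes.calibration(n); a=np.array(c["attitude"])
    Rm=a if a.shape==(3,3) else R.from_euler('xyz',a).as_matrix()
    K=np.array([[c["fx"],0,c["cx"]],[0,c["fy"],c["cy"]],[0,0,1]]); return c,Rm,np.array(c["position"]),K
def toW(n,p):
    c,Rm,t,K=cam(n); return Rm@np.array(p)+t
def pixW(n,uv,z):
    """pixels -> world on plane z"""
    c,Rm,t,K=cam(n)
    u=cv2.undistortPoints(np.array(uv,float).reshape(-1,1,2),K,np.array(c["distortion"])).reshape(-1,2)
    d=np.c_[u,np.ones(len(u))]@Rm.T
    return t+d*((z-t[2])/d[:,2])[:,None]
def proj(n,P):
    c,Rm,t,K=cam(n)
    p=(np.array(P,float).reshape(-1,3)-t)@Rm
    return cv2.projectPoints(p,np.zeros(3),np.zeros(3),K,np.array(c["distortion"]))[0].reshape(-1,2)
E
python3 - <<'E'
from h import *
print(telemetry.read_state())
for n in ("top","scene"):
    im,d=eyes.get_image(n); cv2.imwrite(f"pics/{n}0.png",im); c=eyes.calibration(n); print(c)
    for k in ("square_a","half_tile","corner","clamp_face","glue_pot","paint_pot","sanding_block"):
        for r in finder.pinpoint(n,k): print(n,k,round(r["confidence"],2),toW(n,r["location"]).round(0),proj(n,toW(n,r["location"])).round(0))
E
```

```text
pics
{'clock': 0.0, 'qpos': array([-1.24780504,  0.62933235,  0.03842281,  1.51836868, -0.02699575,
        0.99633833, -0.01998866]), 'qd': array([ 5.26632079e-04,  4.62930119e-05, -8.49752573e-04, -2.23020283e-04,
        1.41191425e-04, -1.18922098e-04, -1.49851417e-03]), 'tau': array([-1.18146450e-03, -5.63382411e+01,  1.22660592e+00, -1.93435907e+01,
        1.12046339e-02,  1.04527056e-02, -1.48359140e-05]), 'eef_pos': array([246.09989016, 600.86815085, 205.39752573]), 'tool_rot': array([-3.13966343e+00,  1.73649945e-05,  2.75283051e+00]), 'force': array([0.22395169, 0.12425243, 0.36521151]), 'torque': array([0.03723942, 0.02007404, 0.0161079 ]), 'gripper_force': 0.0, 'width': 85.30343239445457}
{'fx': 393.7820354219993, 'fy': 393.7820354219993, 'cx': 279.8389648361313, 'cy': 211.74349096820617, 'distortion': array([-0.01777116,  0.        ,  0.        ,  0.        ,  0.        ]), 'position': array([ 438.36240139,  -17.76313738, 1105.64501005]), 'attitude': array([-2.99170764,  0.01248559, -1.59259459])}
top square_a 0.91 [500. 165.  11.] [[218. 250.]]
top square_a 0.77 [477. 
[... 568 characters left out ...]
.77163687]), 'attitude': array([-2.50540596, -0.01011525,  2.00134544])}
scene square_a 0.9 [477. -91.  14.] [[270. 191.]]
scene square_a 0.78 [838.  57.  -1.] [[264. 289.]]
scene square_a 0.64 [504. 168.  17.] [[334. 221.]]
scene half_tile 0.65 [464.  34.  10.] [[303. 201.]]
scene half_tile 0.46 [648. 403.  -1.] [[386. 282.]]
scene corner 0.69 [475. -90.  13.] [[271. 191.]]
scene corner 0.67 [677. 219.  15.] [[330. 266.]]
scene clamp_face 0.77 [ 617. -201.   33.] [[225. 206.]]
scene clamp_face 0.69 [ 388. -453.    2.] [[199. 148.]]
scene glue_pot 0.66 [388. -29.  11.] [[295. 181.]]
scene paint_pot 0.51 [377. 104.  11.] [[329. 190.]]
scene sanding_block 0.62 [ 412. -237.   14.] [[243. 167.]]
```

```bash
python3 -c "
import cv2
im=cv2.imread('pics/top0.png'); cv2.imwrite('pics/t1.png',cv2.resize(im[140:350,110:420],None,fx=2.58,fy=2.58,interpolation=3))"
```

```text
(no output)
```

View pics/top0.png

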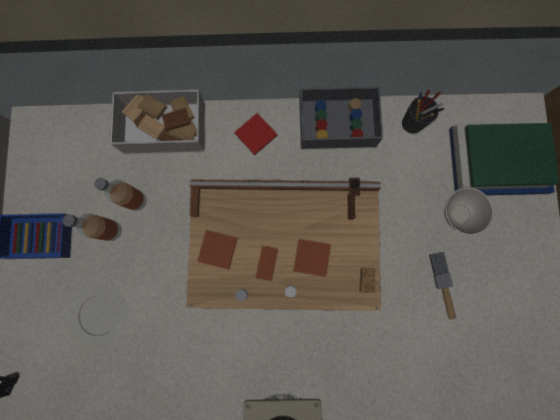

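View pics/t1.png

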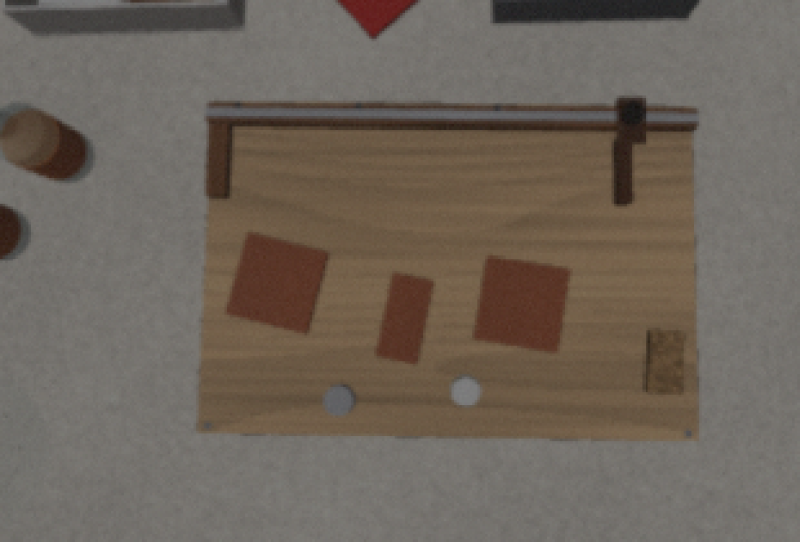

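The top view shows the squares at (218,250) and (312,258) and the half tile at (266,263). The pots are at (241,295) and (290,291), the sanding block at (368,280), and the clamp jaw at (352,205). Possible mix-ups for a square tile are these two on the board and the red look-alike at (256,134) behind the fence; I choose the two terracotta ones. The t1 crop confirms this.

```bash
cat >> h.py <<'E'
def tiles(n="top"):
    im,d=eyes.get_image(n); b,g,r=[im[...,i].astype(int) for i in range(3)]
    hsv=cv2.cvtColor(im,cv2.COLOR_BGR2HSV)
    m=((hsv[...,0]<10)|(hsv[...,0]>172))&(hsv[...,1]>95)&(hsv[...,2]>45)
    m=cv2.morphologyEx(m.astype(np.uint8),cv2.MORPH_OPEN,np.ones((3,3)))
    out=[]
    for c in cv2.findContours(m,cv2.RETR_EXTERNAL,cv2.CHAIN_APPROX_NONE)[0]:
        if cv2.contourArea(c)<150: continue
        w=pixW(n,c.reshape(-1,2),26)[:,:2]
        rc=cv2.minAreaRect(w.astype(np.float32)); ctr=np.array(rc[0])
        if 350<ctr[0]<720 and -300<ctr[1]<260: out.append((ctr.round(1),np.round(rc[1],1),round(rc[2],1),np.round(cv2.boxPoints(rc),0).tolist()))
    return im,d,out
E
python3 - <<'E'
from h import *
im,d,o=tiles()
for t in o: print(t)
# fence from depth
c,Rm,t,K=cam("top")
v,u=np.mgrid[:420,:560]
un=cv2.undistortPoints(np.c_[u.ravel(),v.ravel()].astype(float).reshape(-1,1,2),K,np.array(c["distortion"])).reshape(-1,2)
P=(np.c_[un,np.ones(len(un))]*d.reshape(-1,1))@Rm.T+t; P=P.reshape(420,560,3)
for uu in (215,250,300,330): print(uu,[(v,int(P[v,uu,0]),int(P[v,uu,2])) for v in range(176,196)])
print([(u,int(P[205,u,1]),int(P[205,u,2])) for u in range(186,206)])
print([(u,int(P[208,u,1]),int(P[208,u,2])) for u in range(342,362)])
# edges in grey
g=cv2.cvtColor(im,cv2.COLOR_BGR2GRAY).astype(int)
for uu in (215,250,300,330): print(uu,g[178:196,uu-2:uu+3].mean(1).round().astype(int))
print(g[200:212,186:206].mean(0).round().astype(int)); print(g[203:214,342:362].mean(0).round().astype(int))
E
```

```text
(array([462.2,  32.2]), array([40.9, 84.7]), 78.0, [[417.0, 21.0], [499.0, 3.0], [508.0, 43.0], [425.0, 61.0]])
(array([474.9, -92.4]), array([81.7, 85.4]), 81.4, [[427.0, -126.0], [511.0, -139.0], [523.0, -58.0], [439.0, -46.0]])
(array([501.6, 166.3]), array([85.6, 85.3]), 76.2, [[450.0, 135.0], [533.0, 115.0], [553.0, 198.0], [470.0, 218.0]])
215 [(176, 714, 0), (177, 711, 0), (178, 707, 2), (179, 702, 13), (180, 693, 39), (181, 690, 37), (182, 687, 38), (183, 684, 40), (184, 682, 37), (185, 679, 35), (186, 676, 38), (187, 673, 36), (188, 674, 21), (189, 673, 10), (190, 670, 11), (191, 667, 14), (192, 664, 11), (193, 662, 10), (194, 657, 17), (195, 656, 10)]
250 [(176, 711, 0), (177, 709, -2), (178, 705, 1), (179, 703, -1), (180, 690, 40), (181, 688, 37), (182, 685, 37), (183, 681, 41), (184, 678, 41), (185, 676, 37), (186, 673, 40), (187, 670, 38), (188, 670, 28), (189, 671, 9), (190, 668, 12), (191, 664, 14), (192, 662, 9), (193, 659, 11), (194, 656, 11), (195, 653, 15)]
300 [(176, 708, 0), (177, 705, 0), (178, 701, 3), (179, 699, -1), (180, 693, 12), (181, 685, 35), (182, 682, 
[... 948 characters left out ...]
, 11), (348, -195, 32), (349, -196, 43), (350, -198, 48), (351, -201, 47), (352, -204, 45), (353, -207, 46), (354, -210, 44), (355, -219, 7), (356, -221, 13), (357, -224, 13), (358, -226, 13), (359, -229, 13), (360, -233, 10), (361, -235, 11)]
215 [115  93  68  71  90  96  95  71  51  44  45  78  92  94  86  87  91  94]
250 [115  93  64  55  84  96  97  83  62  52  44  59  83  94  92  93  93  93]
300 [113 111  90  63  68  93 103 100  72  53  41  42  69  87  91  92  94  96]
330 [116 114  99  72  64  86  96  96  83  62  53  44  58  81  91  94  95  93]
[114 115 114  97  72  56  53  51  51  52  54  45  39  65  87  93  94  94
  93  93]
[95 94 95 94 93 72 43 32 37 37 38 39 45 81 93 94 94 95 95 95]
```

move_arm(steps=[[0,0,2,0.018,-0.042,-0.011,0.045],[0,0,2,0.018,-0.042,-0.011,0.045],[0,0,2,0.018,-0.042,-0.011,0.045],[0,0,2,0.018,-0.042,-0.011,0.045],[0,0,1,0.018,-0.042,-0.011,0.045]])

```text
clock: 1.35
eef_pos: [337.0, 390.0, 151.2]
tool_rot: [3.141, 0.0, 2.911]
force: [1.1, -0.1, -0.4]
width: 44.9
gripper_force: 0.0
```

move_arm(steps=[[0,0,0,0.02,-0.042,-0.011,0.045],[0,0,0,0.02,-0.042,-0.011,0.045],[0,0,0,0.02,-0.042,-0.011,0.045],[0,0,0,0.02,-0.042,-0.011,0.045],[0,0,0,0.018,-0.04,-0.011,0.045]])

```text
clock: 1.85
eef_pos: [435.6, 181.8, 96.2]
tool_rot: [3.141, 0.001, 2.91]
force: [0.0, 0.2, 0.8]
width: 44.7
gripper_force: 0.0
```

Run:
```python
from h import *
s=telemetry.read_state(); print(s["eef_pos"],s["tool_rot"],s["width"])
im,d=eyes.get_image("wrist"); cv2.imwrite("pics/w1.png",im)
P=s["eef_pos"]; print(proj("wrist",[P,P+[0,0,-50]]))
m=np.median(d[d>0]); print(m, eyes.calibration("wrist")["position"])
```

```text
[435.57719134 181.78080682  96.20792433] [3.14096421e+00 1.08608612e-03 2.90953750e+00] 44.70526226808317
[[295.87970052 238.6489182 ]
 [292.32784248 210.48594396]]
248.68033 [372.94549911 188.8010457  261.21701045]
```

View pics/w1.png

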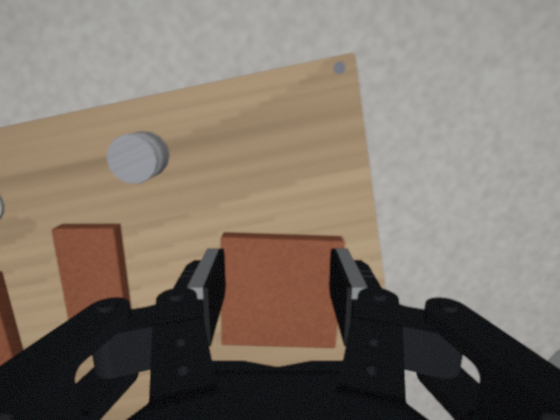

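The wrist view shows tile A's near edge from (222,234) to (343,236), parallel to the finger line. The paint pot at (138,157) is well clear, so I descend.

move_arm(steps=[[0,0,0,0,0,-0.04,0.045],[0,0,0,0,0,-0.03,0.045],[0,0,0,0,0,-0.011,0.045],[0,0,0,0,0,0,0.045]])

```text
clock: 2.3
eef_pos: [433.5, 183.4, 14.3]
tool_rot: [-3.14, -0.002, 2.91]
force: [-0.6, 0.4, 1.0]
width: 45.1
gripper_force: 0.0
```

move_arm(steps=[[0,0,0,0.01,-0.002,0,0.045],[0,0,1,0.012,-0.001,0,0.045],[0,0,1,0.012,-0.001,0,0.045],[0,0,1,0.012,-0.001,0,0.045]])

```text
clock: 2.7
eef_pos: [482.8, 178.6, 16.3]
tool_rot: [3.14, 0.002, 2.963]
force: [0.0, -0.7, -0.3]
width: 44.9
gripper_force: 0.0
```

Run:
```python
from h import *
s=telemetry.read_state(); print(s["eef_pos"],s["tool_rot"],s["force"])
im,d,o=tiles(); cv2.imwrite("pics/top2.png",im)
for t in o: print(t)
```

```text
[482.77326595 178.56904348  16.32213927] [3.14037295e+00 2.32919727e-03 2.96316315e+00] [ 0.03604567 -0.69040797 -0.31685573]
(array([460. ,  32.2]), array([40.6, 82.5]), 77.5, [[415.0, 21.0], [496.0, 3.0], [505.0, 43.0], [424.0, 61.0]])
(array([473.8, -91.6]), array([84.8, 85.2]), 77.5, [[423.0, -124.0], [506.0, -142.0], [525.0, -59.0], [441.0, -41.0]])
(array([518.2, 162.3]), array([86.3, 51. ]), 74.7, [[482.0, 127.0], [531.0, 114.0], [554.0, 197.0], [505.0, 211.0]])
```

Run:
```python
from h import *
im,d=eyes.get_image("wrist"); a=cv2.imread("pics/top2.png")[180:300,180:300]
cv2.imwrite("pics/w2.png",np.hstack([cv2.resize(im,(533,400)),cv2.resize(a,(267,267)) if 0 else cv2.copyMakeBorder(cv2.resize(a,(267,267)),0,133,0,0,0)]))
```

```text
(no output)
```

View pics/w2.png

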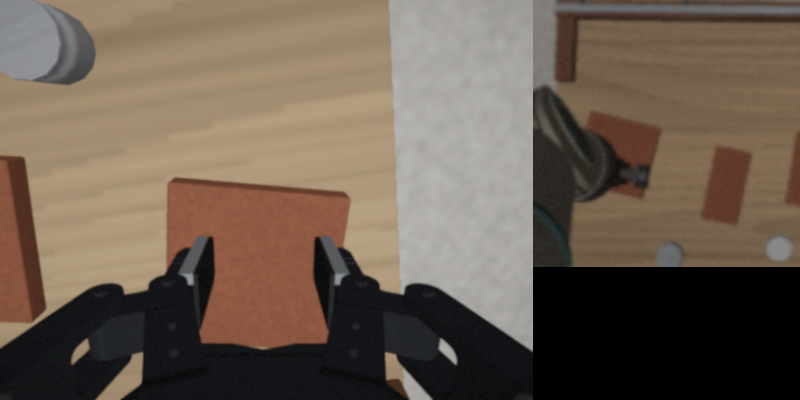

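The fingers passed over the tile: at this opening the tips stand higher than I reckoned. I'll back off and feel for the board.

move_arm(steps=[[0,0,0,0,0,0.012,0.045],[0,0,-2,-0.025,0.002,0,0.045],[0,0,-1,-0.027,0.002,0,0.045],[0,0,0,0,0,-0.012,0.045],[0,0,0,0,0,-0.006,0.045]])

```text
clock: 3.3
eef_pos: [427.9, 182.9, 9.4]
tool_rot: [3.141, -0.0, 2.911]
force: [-0.3, -0.4, 0.2]
width: 44.9
gripper_force: 0.0
```

move_arm(steps=[[0,0,0,0,0,-0.002,0.045],[0,0,0,0,0,0,0.045]])

```text
clock: 3.5
eef_pos: [429.1, 182.5, 7.1]
tool_rot: [3.142, 0.0, 2.909]
force: [0.2, 0.9, -0.8]
width: 45.0
gripper_force: 0.0
```

move_arm(steps=[[0,0,0,0,0,-0.002,0.045],[0,0,0,0,0,0,0.045]])

```text
clock: 3.7
eef_pos: [428.8, 182.4, 5.2]
tool_rot: [3.141, 0.0, 2.909]
force: [-0.5, -0.7, -0.4]
width: 45.1
gripper_force: 0.0
```

move_arm(steps=[[0,0,0,0,0,-0.002,0.045],[0,0,0,0,0,0,0.045]])

```text
clock: 3.9
eef_pos: [428.4, 182.4, 3.2]
tool_rot: [-3.142, -0.0, 2.91]
force: [0.2, 0.0, -0.3]
width: 44.8
gripper_force: 0.0
```

move_arm(steps=[[0,0,0,0,0,-0.002,0.045],[0,0,0,0,0,0,0.045]])

```text
clock: 4.1
eef_pos: [428.3, 182.5, 1.2]
tool_rot: [3.142, -0.0, 2.91]
force: [0.7, 0.4, 0.4]
width: 44.9
gripper_force: 0.0
```

move_arm(steps=[[0,0,0,0.012,-0.002,0.001,0.045],[0,0,0,0.012,-0.002,0.001,0.045],[0,0,1,0.012,-0.001,0,0.045],[0,0,1,0.012,-0.001,0,0.045],[0,0,1,0.012,-0.001,0,0.045]])

```text
clock: 4.6
eef_pos: [489.9, 175.3, 3.4]
tool_rot: [3.141, 0.0, 2.963]
force: [-0.6, 0.3, -0.6]
width: 44.8
gripper_force: 0.0
```

Run:
```python
from h import *
s=telemetry.read_state(); print(s["eef_pos"],s["tool_rot"],s["force"])
im,d,o=tiles(); cv2.imwrite("pics/top3.png",im)
for t in o: print(t)
```

```text
[489.87380475 175.26390545   3.36327803] [3.14137401e+00 4.28232221e-04 2.96313820e+00] [-0.63864484  0.30865372 -0.60529686]
(array([461.2,  30.9]), array([40.5, 84.7]), 75.7, [[415.0, 22.0], [497.0, 1.0], [507.0, 40.0], [425.0, 61.0]])
(array([472.6, -92.5]), array([81.8, 86.6]), 87.8, [[428.0, -132.0], [514.0, -135.0], [517.0, -53.0], [431.0, -50.0]])
(array([524.6, 160.9]), array([83.3, 39.1]), 74.8, [[495.0, 126.0], [533.0, 116.0], [554.0, 196.0], [517.0, 206.0]])
```

Run:
```python
from h import *
s=telemetry.read_state(); print(s["eef_pos"])
im,d=eyes.get_image("wrist"); cv2.imwrite("pics/w3.png",im)
c,Rm,t,K=cam("wrist")
for (u,v) in [(208,255),(212,260),(205,262),(215,256),(345,256),(350,262),(200,290),(275,210),(275,300)]:
    un=cv2.undistortPoints(np.array([[[u,v]]],float),K,np.array(c["distortion"])).ravel()
    print(u,v,d[v,u],(Rm@(np.r_[un,1]*d[v,u])+t).round(0))
```

```text
[492.65112854 175.15261354   3.50910129]
208 255 138.89366 [475. 150.  41.]
212 260 134.84018 [476. 152.  45.]
205 262 133.19632 [475. 150.  47.]
215 256 138.82594 [476. 153.  41.]
345 256 140.35489 [486. 203.  40.]
350 262 133.6606 [485. 204.  47.]
200 290 114.458984 [476. 152.  67.]
275 210 151.07236 [466. 178.  25.]
275 300 161.80579 [508. 170.  25.]
```

View pics/w3.png

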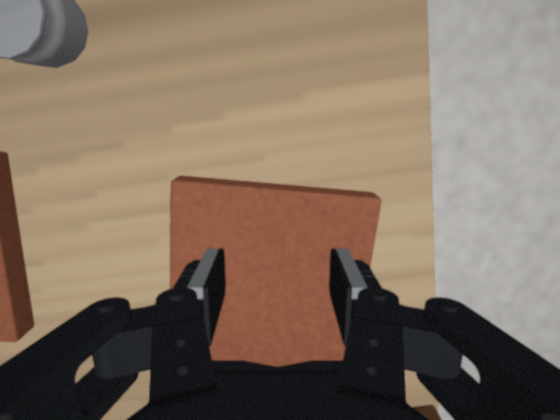

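move_arm(steps=[[0,0,0,-0.03,0.003,0,0.045],[0,0,-3,-0.033,0.005,0,0.045],[0,0,0,0,0,-0.006,0.045],[0,0,0,0,0,-0.006,0.045],[0,0,0,0,0,0,0.045]])

```text
clock: 5.2
eef_pos: [424.4, 183.5, -9.1]
tool_rot: [-3.141, -0.002, 2.911]
force: [-0.6, -0.5, 1.2]
width: 45.0
gripper_force: 0.0
```

```bash
cat >> h.py <<'E'
def P3(n):
    im,d=eyes.get_image(n); c,Rm,t,K=cam(n); v,u=np.mgrid[:420,:560]
    un=cv2.undistortPoints(np.c_[u.ravel(),v.ravel()].astype(float).reshape(-1,1,2),K,np.array(c["distortion"])).reshape(-1,2)
    return im,d,((np.c_[un,np.ones(len(un))]*d.reshape(-1,1))@Rm.T+t).reshape(420,560,3)
E
python3 - <<'E'
from h import *
s=telemetry.read_state(); print(s["eef_pos"],s["force"],s["width"])
im,d,P=P3("wrist")
for u in (205,210,215,345,350): print(u,[(v,*P[v,u].round(0).astype(int)) for v in range(236,272,3)])
E
```

```text
[424.3878972  183.46835721  -9.1491221 ] [-0.57452897 -0.47003518  1.15794074] 45.033230331235856
205 [(236, np.int64(405), np.int64(155), np.int64(10)), (239, np.int64(406), np.int64(155), np.int64(12)), (242, np.int64(408), np.int64(154), np.int64(11)), (245, np.int64(409), np.int64(154), np.int64(13)), (248, np.int64(411), np.int64(153), np.int64(11)), (251, np.int64(412), np.int64(153), np.int64(12)), (254, np.int64(407), np.int64(157), np.int64(27)), (257, np.int64(407), np.int64(158), np.int64(31)), (260, np.int64(408), np.int64(158), np.int64(33)), (263, np.int64(408), np.int64(159), np.int64(35)), (266, np.int64(408), np.int64(160), np.int64(39)), (269, np.int64(408), np.int64(160), np.int64(41))]
210 [(236, np.int64(405), np.int64(157), np.int64(11)), (239, np.int64(407), np.int64(156), np.int64(11)), (242, np.int64(408), np.int64(156), np.int64(12)), (245, np.int64(409), np.int64(156), np.int64(12)), (248, np.int64(411), np.int64(155), np.int64(11)), (251, np.int64(408), np.int64(159), np.int64(24)), (254, np.int64(408), np.int64(159), np.int64(27)), (257, np.int64(408), np
[... 1382 characters left out ...]
), np.int64(209), np.int64(38)), (269, np.int64(420), np.int64(209), np.int64(40))]
350 [(236, np.int64(419), np.int64(217), np.int64(12)), (239, np.int64(421), np.int64(217), np.int64(11)), (242, np.int64(422), np.int64(216), np.int64(11)), (245, np.int64(424), np.int64(216), np.int64(11)), (248, np.int64(426), np.int64(216), np.int64(10)), (251, np.int64(426), np.int64(216), np.int64(12)), (254, np.int64(428), np.int64(215), np.int64(12)), (257, np.int64(420), np.int64(213), np.int64(31)), (260, np.int64(420), np.int64(212), np.int64(34)), (263, np.int64(420), np.int64(212), np.int64(36)), (266, np.int64(420), np.int64(211), np.int64(39)), (269, np.int64(420), np.int64(211), np.int64(41))]
```

The depth reading puts the tips about 33 mm above the reported TCP: tip z=24 at TCP z=-9, with the board correctly seen at 11–12. I therefore drive by the measured tip height and lower by 8 mm.

move_arm(steps=[[0,0,0,0,0,-0.004,0.045],[0,0,0,0,0,-0.004,0.045],[0,0,0,0.01,-0.002,0,0.045],[0,0,0,0.012,-0.002,0,0.045],[0,0,0,0.01,-0.001,0,0.045]])

```text
clock: 5.75
eef_pos: [450.9, 179.0, -15.3]
tool_rot: [-3.138, -0.008, 2.914]
force: [-17.2, 1.2, 26.9]
width: 44.7
gripper_force: 14.1
```

move_arm(steps=[[0,0,1,0.01,-0.001,0,0.045],[0,0,1,0.01,-0.001,0,0.045],[0,0,1,0.01,-0.001,0,0.045]])

```text
clock: 6.05
eef_pos: [481.0, 176.1, -15.2]
tool_rot: [-3.138, -0.008, 2.967]
force: [-15.6, 0.2, 24.8]
width: 45.1
gripper_force: 13.0
```

Run:
```python
from h import *
s=telemetry.read_state(); print(s["eef_pos"],s["tool_rot"],s["force"])
im,d,o=tiles()
for t in o: print(t)
im,d,P=P3("wrist")
for u in (210,345): print(u,[(v,*P[v,u].round(0).astype(int).tolist()) for v in range(245,263,3)])
```

```text
[480.96687777 176.09513088 -15.23489961] [-3.13811838 -0.00810946  2.96679561] [-15.5574014    0.2315779   24.81732214]
(array([461.5,  31.9]), array([40.1, 85.5]), 76.3, [[415.0, 23.0], [498.0, 2.0], [508.0, 41.0], [425.0, 62.0]])
(array([473.7, -91.9]), array([83.4, 85.1]), 80.1, [[425.0, -126.0], [508.0, -140.0], [523.0, -58.0], [439.0, -44.0]])
(array([541.6, 166.7]), array([86., 74.]), 79.9, [[498.0, 131.0], [571.0, 118.0], [586.0, 203.0], [513.0, 215.0]])
210 [(245, 468, 149, 10), (248, 470, 149, 10), (251, 468, 151, 18), (254, 468, 151, 21), (257, 468, 152, 24), (260, 469, 152, 26)]
345 [(245, 478, 206, 10), (248, 480, 205, 10), (251, 478, 204, 18), (254, 478, 204, 21), (257, 477, 203, 25), (260, 478, 203, 26)]
```

move_arm(steps=[[0,0,1,0.008,-0.001,0.003,0.045],[0,0,1,0.011,-0.001,0,0.045],[0,0,1,0.011,-0.001,0,0.045],[0,0,1,0.011,-0.001,0,0.045],[0,0,1,0.011,0,0,0.045]])

```text
clock: 6.65
eef_pos: [539.0, 170.8, -13.6]
tool_rot: [-3.141, -0.002, 3.05]
force: [-1.4, 0.4, 1.4]
width: 44.9
gripper_force: 1.0
```

move_arm(steps=[[0,0,1,0.01,-0.001,0,0.045],[0,0,1,0.01,0,0,0.045],[0,0,0.5,0.009,0,0,0.045],[0,0,0,0,0,0,0.045]])

```text
clock: 7.05
eef_pos: [570.4, 170.5, -13.7]
tool_rot: [3.141, 0.002, 3.092]
force: [-0.4, 0.8, 0.5]
width: 45.1
gripper_force: 0.0
```

Run:
```python
from h import *
s=telemetry.read_state(); print(s["eef_pos"],s["tool_rot"],s["force"])
im,d,o=tiles()
for t in o: print(t)
```

```text
[570.36924238 170.4602167  -13.65424861] [3.14062097e+00 1.89612794e-03 3.09201725e+00] [-0.43765102  0.84996018  0.4946509 ]
(array([472.7, -99.7]), array([71. , 85.5]), 80.6, [[425.0, -128.0], [509.0, -142.0], [521.0, -72.0], [436.0, -58.0]])
(array([648.8, 157.2]), array([65.6, 42.7]), 88.6, [[627.0, 125.0], [669.0, 124.0], [671.0, 189.0], [628.0, 191.0]])
```

move_arm(steps=[[0,0,0.5,0.004,0,0,0.045],[0,0,0,0.003,0,0,0.045]])

```text
clock: 7.3
eef_pos: [572.7, 170.4, -13.9]
tool_rot: [-3.14, -0.005, 3.103]
force: [-10.3, 0.4, 7.4]
width: 45.2
gripper_force: 5.0
```

move_arm(steps=[[0,0,0,0.003,0,0,0.045],[0,0,0,0,0,0,0.045]])

```text
clock: 7.5
eef_pos: [572.6, 170.5, -14.1]
tool_rot: [-3.139, -0.009, 3.104]
force: [-11.8, 0.1, 9.3]
width: 45.4
gripper_force: 5.7
```

move_arm(steps=[[0,0,0,-0.02,0,0,0.045],[0,0,0,-0.005,0,0.045,0.045],[0,0,-3,-0.025,-0.034,0,0.07],[0,0,-3,-0.025,-0.034,0,0.07],[0,0,-3,-0.025,-0.034,0,0.07]])

```text
clock: 8.0
eef_pos: [478.0, 67.7, 31.9]
tool_rot: [3.141, 0.001, 2.944]
force: [-0.4, -0.9, 0.4]
width: 70.2
gripper_force: 0.0
```

move_arm(steps=[[0,0,-1.4,-0.025,-0.035,0,0.07],[0,0,0,0,0,0,0.07]])

```text
clock: 8.2
eef_pos: [448.3, 27.2, 31.2]
tool_rot: [-3.134, -0.005, 2.914]
force: [0.7, 0.6, 0.3]
width: 70.0
gripper_force: 0.0
```

Run:
```python
from h import *
s=telemetry.read_state(); print(s["eef_pos"],s["tool_rot"],s["force"],s["width"])
im,d=eyes.get_image("wrist"); q=proj("wrist",[[x,y,26] for x,y in [(415.5,21),(499,2.5),(509,42),(425,62)]]); t=proj("wrist",[s["eef_pos"]*[1,1,0]+[0,0,26]])
cv2.polylines(im,[q.astype(np.int32)],True,(0,255,0)); cv2.circle(im,tuple(t[0].astype(int)),4,(255,0,0),-1); cv2.imwrite("pics/w4.png",im)
im,d,o=tiles("top")
for t in o: print(t)
```

```text
[448.26210784  27.23960721  31.20966109] [-3.1340913  -0.00494915  2.91447414] [0.68017132 0.58238965 0.26016781] 70.03339670787588
(array([474.1, -91.9]), array([85.5, 84.3]), 78.9, [[425.0, -126.0], [507.0, -142.0], [524.0, -58.0], [441.0, -42.0]])
(array([629.4, 168.9]), array([86.9, 87.8]), 88.6, [[584.0, 127.0], [672.0, 124.0], [674.0, 211.0], [587.0, 213.0]])
```

View pics/w4.png

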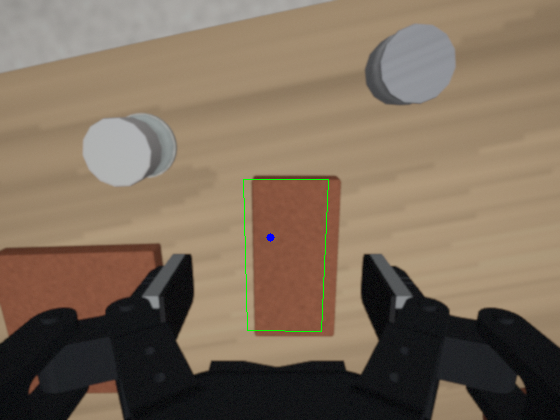

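A sits in place at (629,169). The half tile is at (295,255) in the wrist view, about 10 mm left (+y) of the tool axis; I shift, descend and grip.

move_arm(steps=[[0,0,0.5,0.002,0.01,0,0.07],[0,0,0,0,0,-0.02,0.07],[0,0,0,0,0,-0.015,0.07],[0,0,0,0,0,-0.007,0.07],[0,0,0,0,0,0,0.055]])

```text
clock: 8.8
eef_pos: [455.4, 44.8, -11.5]
tool_rot: [-3.141, -0.001, 2.931]
force: [-1.0, -1.5, 1.3]
width: 57.0
gripper_force: 0.7
```

move_arm(steps=[[0,0,0,0,0,0,0.048],[0,0,0,0,0,0,0.04],[0,0,0,0,0,0,0.04]])

```text
clock: 9.1
eef_pos: [455.9, 44.0, -10.0]
tool_rot: [3.141, 0.001, 2.929]
force: [-0.6, 0.7, 4.6]
width: 43.1
gripper_force: 61.5
```

move_arm(steps=[[0,0,1.5,0.015,0.003,0,0.04],[0,0,1.5,0.02,0.003,0,0.04],[0,0,1.5,0.02,0.004,0,0.04],[0,0,1.5,0.02,0.004,0,0.04],[0,0,1.5,0.02,0.004,0,0.04]])

```text
clock: 9.6
eef_pos: [549.3, 60.9, -10.0]
tool_rot: [-3.14, -0.003, 3.06]
force: [-2.9, -1.3, 2.5]
width: 43.3
gripper_force: 61.5
```

Run:
```python
from h import *
s=telemetry.read_state(); print(s["eef_pos"],s["tool_rot"],s["force"],s["width"])
im,d,P=P3("wrist")
m=P[...,2]; r=cv2.inRange(cv2.cvtColor(im,cv2.COLOR_BGR2HSV),(0,95,45),(10,255,255))>0
n,l,st,ce=cv2.connectedComponentsWithStats(r.astype(np.uint8))
for i in range(1,n):
    if st[i,4]>800:
        q=P[l==i]; q=q[np.abs(q[:,2]-26)<6]
        if len(q): print(st[i].tolist(),np.median(q[:,2]),cv2.minAreaRect(q[:,:2].astype(np.float32)))
for t in tiles()[2]: print(t)
```

```text
[549.29823131  60.94886882  -9.95889317] [-3.14005379e+00 -2.67864735e-03  3.06047499e+00] [-2.93849279 -1.28066824  2.50738394] 43.316165924736666
[221, 185, 114, 183, 19127] 25.200230225198965 ((557.508544921875, 61.75325012207031), (45.51201248168945, 79.09991455078125), 85.16356658935547)
[483, 314, 77, 57, 2239] 25.517203844562516 ((591.6739501953125, 174.02684020996094), (35.4603271484375, 16.963306427001953), 53.04970169067383)
(array([629.4, 170.5]), array([84.1, 87.8]), 88.6, [[584.0, 130.0], [672.0, 127.0], [674.0, 211.0], [587.0, 214.0]])
```

move_arm(steps=[[0,0,1.3,0.015,0.002,0,0.04],[0,0,1.3,0.015,0.002,0,0.04],[0,0,0,0.014,0.002,0,0.04],[0,0,0,0.008,0.002,0,0.04],[0,0,0,0.004,0,0,0.04]])

```text
clock: 10.2
eef_pos: [603.9, 69.4, -9.9]
tool_rot: [-3.14, -0.004, 3.105]
force: [-8.1, -0.6, 13.5]
width: 43.5
gripper_force: 62.6
```

move_arm(steps=[[0,0,0,0.003,0,0,0.04],[0,0,0,0,0,0,0.04]])

```text
clock: 10.4
eef_pos: [606.9, 69.6, -9.9]
tool_rot: [-3.141, -0.003, 3.105]
force: [-4.6, -0.1, 9.5]
width: 43.2
gripper_force: 62.2
```

move_arm(steps=[[0,0,0,0.003,0,0,0.04],[0,0,0,0,0,0,0.04]])

```text
clock: 10.6
eef_pos: [609.8, 69.7, -9.9]
tool_rot: [-3.141, -0.003, 3.105]
force: [-4.6, 0.0, 9.8]
width: 43.1
gripper_force: 62.2
```

move_arm(steps=[[0,0,0,0.003,0,0,0.04],[0,0,0,0,0,0,0.04]])

```text
clock: 10.8
eef_pos: [612.9, 69.7, -9.9]
tool_rot: [-3.141, -0.003, 3.105]
force: [-5.1, -0.1, 8.8]
width: 43.5
gripper_force: 62.2
```

```bash
cat >> h.py <<'E'
def wt():
    s=telemetry.read_state(); print(s["eef_pos"].round(1),s["tool_rot"].round(3),s["force"].round(1),s["width"])
    im,d,P=P3("wrist"); r=cv2.inRange(cv2.cvtColor(im,cv2.COLOR_BGR2HSV),(0,95,45),(10,255,255))
    n,l,st,ce=cv2.connectedComponentsWithStats(r)
    for i in range(1,n):
        if st[i,4]>800:
            q=P[l==i]; q=q[np.abs(q[:,2]-26)<4]
            if len(q): rc=cv2.minAreaRect(q[:,:2].astype(np.float32)); print(st[i].tolist(),np.median(q[:,2]).round(1),np.round(rc[0],1),np.round(rc[1],1),round(rc[2],1),cv2.boxPoints(rc).round(0).tolist())
    return im
E
python3 -c "
from h import *
wt()"
```

```text
[612.9  69.7  -9.9] [-3.141e+00 -3.000e-03  3.105e+00] [-5.1 -0.1  8.8] 43.518785063391086
[221, 185, 114, 183, 19157] 24.9 [615.8  69. ] [45.4 79.2] 87.8 [[575.0, 48.0], [655.0, 45.0], [656.0, 90.0], [577.0, 93.0]]
[405, 193, 155, 178, 19707] 24.9 [621.5 160. ] [68.1 78.1] 88.5 [[582.0, 127.0], [660.0, 125.0], [661.0, 193.0], [583.0, 195.0]]
```

move_arm(steps=[[0,0,0,0.003,0,0,0.04],[0,0,0,0.001,0,0,0.04]])

```text
clock: 11.05
eef_pos: [616.0, 69.7, -10.0]
tool_rot: [-3.14, -0.005, 3.105]
force: [-8.4, -0.2, 12.5]
width: 43.3
gripper_force: 62.5
```

move_arm(steps=[[0,0,0,0.002,0,0,0.04],[0,0,0,0,0,0,0.04]])

```text
clock: 11.25
eef_pos: [615.9, 69.7, -10.0]
tool_rot: [-3.139, -0.008, 3.106]
force: [-11.7, 0.4, 14.5]
width: 43.2
gripper_force: 62.8
```

move_arm(steps=[[0,0,0,-0.003,0,0,0.055],[0,0,0,0,0,0,0.055],[0,0,0,0,0,0.02,0.055],[0,0,0,0,0,0.025,0.055],[0,0,-2,-0.034,-0.025,0.005,0.03]])

```text
clock: 11.75
eef_pos: [591.0, 50.0, 42.4]
tool_rot: [3.134, 0.012, 3.072]
force: [0.6, -0.4, 0.3]
width: 42.2
gripper_force: 0.0
```

move_arm(steps=[[0,0,-2,-0.035,-0.026,0,0.03],[0,0,-2,-0.035,-0.026,0,0.03],[0,0,-2,-0.035,-0.026,0,0.03],[0,0,0,-0.035,-0.026,0,0.03],[0,0,0,-0.032,-0.026,0,0.03]])

```text
clock: 12.25
eef_pos: [411.0, -86.4, 39.6]
tool_rot: [3.141, 0.001, 2.965]
force: [0.6, -0.3, -0.0]
width: 30.1
gripper_force: 0.0
```

move_arm(steps=[[0,0,0,0,0,0,0.03],[0,0,0,0,0,0,0.03]])

```text
clock: 12.45
eef_pos: [412.7, -86.1, 39.6]
tool_rot: [3.141, 0.001, 2.964]
force: [-0.7, 0.1, 0.3]
width: 30.4
gripper_force: 0.0
```

Run:
```python
from h import *
im=wt(); cv2.imwrite("pics/w5.png",im)
for t in tiles()[2]: print(t)
for k in ("glue_pot","paint_pot"):
  eyes.get_image("wrist")
  for r in finder.pinpoint("wrist",k): print(k,r["confidence"],toW("wrist",r["location"]).round(0))
```

```text
[412.7 -86.1  39.6] [3.141e+00 1.000e-03 2.964e+00] [-0.7  0.1  0.3] 30.359826768026622
[224, 256, 107, 112, 8807] 25.0 [462.9 -94.4] [61.9 67.8] 79.6 [[424.0, -119.0], [491.0, -131.0], [502.0, -70.0], [435.0, -58.0]]
(array([474.2, -91.6]), array([82.5, 83.9]), 79.6, [[425.0, -125.0], [508.0, -140.0], [523.0, -59.0], [440.0, -43.0]])
(array([625.5,  67.5]), array([41.6, 84.7]), 88.6, [[583.0, 48.0], [667.0, 46.0], [668.0, 87.0], [584.0, 89.0]])
(array([629.5, 170.6]), array([87.2, 87.8]), 88.7, [[585.0, 128.0], [672.0, 126.0], [674.0, 213.0], [587.0, 215.0]])
glue_pot 0.85 [386. -26.  14.]
```

move_arm(steps=[[0,0,0,0,0,-0.03,0.03],[0,0,0,0,0,-0.015,0.03],[0,0,0,0,0,-0.005,0.03],[0,0,0,0,0,0,0.03]])

```text
clock: 13.15
eef_pos: [412.3, -84.8, -11.6]
tool_rot: [3.141, -0.002, 2.967]
force: [0.6, -0.7, -0.3]
width: 30.1
gripper_force: 0.0
```

move_arm(steps=[[0,0,0,0.008,-0.001,0,0.03],[0,0,0,0.01,-0.001,0,0.03],[0,0,0.5,0.01,-0.001,0,0.03],[0,0,0.5,0.01,0,0,0.03]])

```text
clock: 13.55
eef_pos: [450.0, -88.6, -10.4]
tool_rot: [-3.141, -0.001, 2.983]
force: [-1.5, 0.8, -0.9]
width: 29.7
gripper_force: 0.6
```

Run:
```python
from h import *
wt()
for t in tiles()[2]: print(t)
```

```text
[450.  -88.6 -10.4] [-3.141e+00 -1.000e-03  2.983e+00] [-1.5  0.8 -0.9] 29.71273256449582
[224, 288, 107, 80, 6509] 25.1 [477.9 -93.7] [45.1 33.5] 83.8 [[459.0, -114.0], [492.0, -118.0], [497.0, -73.0], [464.0, -69.0]]
(array([510.8, -75.7]), array([47.9, 85.1]), 77.1, [[464.0, -89.0], [547.0, -108.0], [558.0, -62.0], [475.0, -43.0]])
(array([624.5,  66.9]), array([40.5, 87.8]), 86.0, [[579.0, 50.0], [667.0, 44.0], [670.0, 84.0], [582.0, 90.0]])
(array([630.8, 168.8]), array([87.5, 90.6]), 88.7, [[585.0, 126.0], [675.0, 124.0], [677.0, 211.0], [587.0, 214.0]])
```

move_arm(steps=[[0,0,0.7,0.011,0,0,0.03],[0,0,0.7,0.011,0,0,0.03],[0,0,0.7,0.011,0,0,0.03],[0,0,0.7,0.011,0,0,0.03],[0,0,0.7,0.011,0,0,0.03]])

```text
clock: 14.15
eef_pos: [504.7, -88.7, -10.6]
tool_rot: [-3.141, -0.002, 3.045]
force: [-3.1, -0.3, 1.9]
width: 30.3
gripper_force: 1.4
```

move_arm(steps=[[0,0,0.7,0.011,0,0,0.03],[0,0,0.7,0.011,0,0,0.03],[0,0,0.7,0.011,0,0,0.03],[0,0,0.7,0.01,0,0,0.03],[0,0,0.7,0.008,0,0,0.03]])

```text
clock: 14.65
eef_pos: [557.4, -88.5, -10.7]
tool_rot: [3.141, 0.0, 3.106]
force: [-2.9, 0.3, 2.6]
width: 29.9
gripper_force: 1.6
```

move_arm(steps=[[0,0,0,0.004,0,0,0.03],[0,0,0,0.003,0,0,0.03],[0,0,0,0,0,0,0.03]])

```text
clock: 14.95
eef_pos: [563.3, -88.3, -10.8]
tool_rot: [3.141, -0.0, 3.105]
force: [-2.7, -0.0, 0.4]
width: 30.1
gripper_force: 1.0
```

Run:
```python
from h import *
wt()
im,d,o=tiles(); cv2.imwrite("pics/top5.png",im)
for t in o: print(t)
```

```text
[563.3 -88.3 -10.8] [ 3.141 -0.     3.105] [-2.7 -0.   0.4] 30.121445632866852
[224, 289, 107, 78, 6450] 24.9 [588.4 -90.5] [33.2 44.9] 1.7 [[571.0, -69.0], [573.0, -113.0], [606.0, -112.0], [604.0, -68.0]]
(array([624.6,  66.6]), array([41. , 87.7]), 86.7, [[580.0, 49.0], [667.0, 44.0], [670.0, 84.0], [582.0, 90.0]])
(array([628.4, 169.3]), array([86.8, 90. ]), 87.3, [[581.0, 128.0], [671.0, 124.0], [675.0, 211.0], [585.0, 215.0]])
```

move_arm(steps=[[0,0,0,0.003,0,0,0.03],[0,0,0,0,0,0,0.03]])

```text
clock: 15.25
eef_pos: [563.2, -88.4, -10.9]
tool_rot: [-3.141, -0.006, 3.105]
force: [-8.5, -0.4, 7.0]
width: 29.6
gripper_force: 4.1
```

move_arm(steps=[[0,0,0,0.003,0,0,0.03],[0,0,0,0,0,0,0.03]])

```text
clock: 15.45
eef_pos: [563.1, -88.5, -11.2]
tool_rot: [-3.139, -0.011, 3.106]
force: [-14.5, 1.6, 10.4]
width: 30.0
gripper_force: 7.1
```

move_arm(steps=[[0,0,0,-0.02,0,0,0.03],[0,0,0,-0.005,0,0.045,0.0],[0,0,0,0.008,-0.035,0.012,0.0],[0,0,0,0.018,-0.04,0,0.0],[0,0,0,0.018,-0.04,0,0.0]])

```text
clock: 15.95
eef_pos: [590.4, -205.2, 47.9]
tool_rot: [-3.141, 0.004, 3.106]
force: [1.8, -0.4, 0.1]
width: 0.3
gripper_force: 0.0
```

move_arm(steps=[[0,0,0,0.018,-0.04,0,0.0],[0,0,0,0,0,0,0.0],[0,0,0,0,0,0,0.0]])

```text
clock: 16.25
eef_pos: [607.0, -244.8, 46.2]
tool_rot: [3.142, 0.002, 3.103]
force: [0.0, 0.4, 0.5]
width: -0.1
gripper_force: 0.0
```

Run:
```python
from h import *
im=wt(); d=P3("wrist")[2]
print([(v,*d[v,285].round(0).astype(int).tolist()) for v in range(200,300,6)])
im2,_,o=tiles()
for t in o: print(t)
cv2.imwrite("pics/w6.png",np.hstack([cv2.resize(im,(480,360)),cv2.resize(im2[160:280,180:287],(320,360))]))
```

```text
[ 607.  -244.8   46.2] [3.142e+00 2.000e-03 3.103e+00] [0.  0.4 0.5] -0.1361344619562861
[460, 161, 100, 152, 13572] 25.1 [ 617.9 -102.3] [55.9 91.4] 89.1 [[572.0, -129.0], [663.0, -131.0], [664.0, -75.0], [573.0, -74.0]]
[333, 176, 44, 129, 2775] 25.5 [ 577.5 -201.5] [12.   0.6] 88.7 [[577.0, -208.0], [578.0, -208.0], [578.0, -196.0], [577.0, -196.0]]
[(200, 592, -237, 11), (206, 596, -237, 11), (212, 599, -237, 12), (218, 603, -238, 11), (224, 607, -238, 12), (230, 611, -238, 10), (236, 614, -238, 12), (242, 618, -238, 11), (248, 595, -239, 76), (254, 596, -239, 82), (260, 596, -239, 88), (266, 595, -239, 94), (272, 595, -239, 99), (278, 596, -239, 103), (284, 596, -240, 107), (290, 594, -240, 114), (296, 594, -240, 118)]
(array([620.4, -86.7]), array([83.7, 87.5]), 88.5, [[576.0, -127.0], [663.0, -130.0], [665.0, -46.0], [578.0, -44.0]])
(array([624.3,  67.4]), array([40.9, 88.4]), 86.0, [[579.0, 50.0], [667.0, 44.0], [670.0, 85.0], [582.0, 91.0]])
(array([629.2, 170.2]), array([87.6, 88.3]), 86.8, [[583.0, 129.0], [671.0, 124.0], [676.0, 211.0], [587.0, 216.0]])
```

View pics/w6.png

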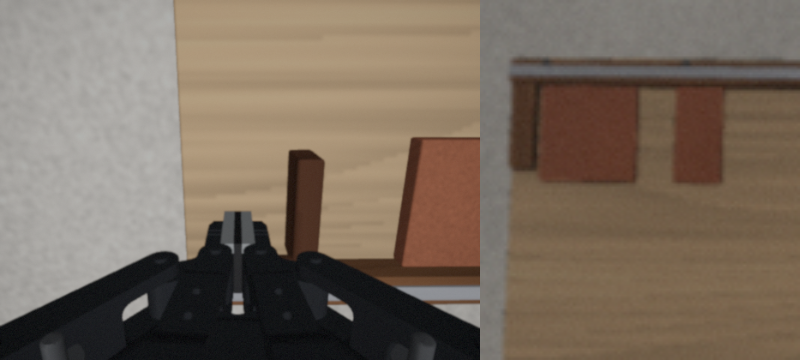

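move_arm(steps=[[0,0,0,-0.003,0,-0.03,0.0],[0,0,0,0,0,-0.021,0.0],[0,0,0,0,0.01,0,0.0],[0,0,0,0,0.01,0,0.0],[0,0,0,0.001,0.012,0,0.0]])

```text
clock: 16.9
eef_pos: [604.5, -210.8, -3.6]
tool_rot: [-3.14, 0.0, 3.106]
force: [-1.2, -2.6, -1.8]
width: 0.0
gripper_force: 1.2
```

move_arm(steps=[[0,0,0,0.0005,0.012,0,0.0],[0,0,0,0.0005,0.012,0,0.0],[0,0,0,0.0005,0.012,0,0.0],[0,0,0,0.0005,0.012,0,0.0],[0,0,0,0,0,0,0.0]])

```text
clock: 17.4
eef_pos: [607.3, -159.8, -4.2]
tool_rot: [3.139, 0.001, 3.109]
force: [0.3, 0.2, 0.4]
width: 0.2
gripper_force: 0.0
```

Run:
```python
from h import *
wt()
for t in tiles()[2]: print(t)
```

```text
[ 607.3 -159.8   -4.2] [3.139e+00 1.000e-03 3.109e+00] [0.3 0.2 0.4] 0.19964729047189114
[312, 184, 248, 187, 32225] 24.7 [616.7 -94.5] [106.6  86.3] 88.0 [[572.0, -146.0], [658.0, -149.0], [662.0, -43.0], [575.0, -40.0]]
(array([620.3, -89.4]), array([89.2, 87.5]), 88.5, [[575.0, -133.0], [663.0, -135.0], [665.0, -46.0], [578.0, -44.0]])
(array([624.1,  66.5]), array([39.2, 87.7]), 89.2, [[580.0, 48.0], [668.0, 46.0], [668.0, 85.0], [581.0, 87.0]])
(array([629.3, 169.5]), array([87.6, 87.8]), 88.2, [[584.0, 127.0], [672.0, 124.0], [675.0, 212.0], [587.0, 215.0]])
```

move_arm(steps=[[0,0,0,0.0004,0.011,0,0.0],[0,0,0,0.0004,0.011,0,0.0],[0,0,0,0.0004,0.011,0,0.0],[0,0,0,0.0004,0.011,0,0.0],[0,0,0,0.0004,0.011,0,0.0]])

```text
clock: 18.0
eef_pos: [608.5, -107.6, -4.8]
tool_rot: [-3.141, 0.0, 3.106]
force: [1.5, -3.4, -2.1]
width: 0.2
gripper_force: 2.0
```

move_arm(steps=[[0,0,0,0.0004,0.008,0,0.0],[0,0,0,0.0004,0.008,0,0.0],[0,0,0,0.0004,0.008,0,0.0],[0,0,0,0,0,0,0.0]])

```text
clock: 18.4
eef_pos: [609.4, -82.0, -4.5]
tool_rot: [3.14, -0.0, 3.107]
force: [0.4, 0.1, -0.9]
width: -0.2
gripper_force: 0.0
```

Run:
```python
from h import *
wt()
for t in tiles()[2]: print(t)
```

```text
[609.4 -82.   -4.5] [ 3.14  -0.     3.107] [ 0.4  0.1 -0.9] -0.16934290673794936
[311, 186, 249, 193, 33538] 24.9 [604.    1.8] [142.3  74.5] 62.0 [[538.0, -44.0], [604.0, -79.0], [670.0, 47.0], [604.0, 82.0]]
(array([622.3, -10. ]), array([86.4, 87.5]), 88.7, [[578.0, -52.0], [665.0, -54.0], [667.0, 32.0], [580.0, 34.0]])
(array([625.5,  66.4]), array([39.1, 85. ]), 89.2, [[583.0, 47.0], [668.0, 46.0], [668.0, 85.0], [583.0, 87.0]])
(array([629.3, 170.1]), array([86.1, 87.8]), 88.3, [[584.0, 128.0], [672.0, 126.0], [674.0, 212.0], [587.0, 214.0]])
```

move_arm(steps=[[0,0,0,0.0004,0.008,0,0.0],[0,0,0,0.0004,0.008,0,0.0],[0,0,0,0.0004,0.008,0,0.0],[0,0,0,0.0004,0.008,0,0.0],[0,0,0,0.0004,0.006,0,0.0]])

```text
clock: 19.0
eef_pos: [610.7, -47.0, -4.7]
tool_rot: [-3.14, -0.002, 3.105]
force: [-1.7, -4.9, 2.8]
width: 0.2
gripper_force: 2.8
```

move_arm(steps=[[0,0,0,0.0002,0.004,0,0.0],[0,0,0,0.0002,0.003,0,0.0],[0,0,0,0,0,0,0.0]])

```text
clock: 19.3
eef_pos: [611.1, -39.3, -4.7]
tool_rot: [-3.141, -0.002, 3.106]
force: [-2.7, -3.0, 0.9]
width: -0.1
gripper_force: 1.7
```

Run:
```python
from h import *
im=wt()
im2,_,o=tiles()
for t in o: print(t)
cv2.imwrite("pics/w7.png",np.hstack([cv2.resize(im,(480,360)),cv2.resize(im2[160:280,180:287],(320,360))]))
```

```text
[611.1 -39.3  -4.7] [-3.141e+00 -2.000e-03  3.106e+00] [-2.7 -3.   0.9] -0.053604683879786424
[310, 186, 250, 195, 33851] 24.9 [605.7  44.2] [141.5  74.3] 61.8 [[539.0, -1.0], [605.0, -36.0], [672.0, 89.0], [606.0, 124.0]]
(array([626.4, 101.8]), array([221.5,  90.4]), 88.6, [[578.0, -8.0], [669.0, -10.0], [674.0, 211.0], [584.0, 214.0]])
```

View pics/w7.png

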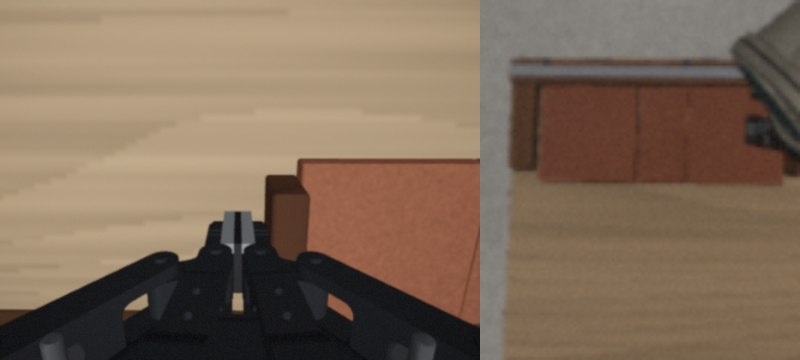

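The row is closed and still short of the stop by about 6–7 mm: the dark gap is at about (538,130) in the crop. I'll keep pushing gently until the force rises.

move_arm(steps=[[0,0,0,0,0.003,0,0.0],[0,0,0,0,0.002,0,0.0],[0,0,0,0,0,0,0.0]])

```text
clock: 19.7
eef_pos: [611.5, -35.2, -4.8]
tool_rot: [-3.14, -0.001, 3.105]
force: [-2.5, -3.5, 1.8]
width: -0.2
gripper_force: 2.3
```

move_arm(steps=[[0,0,0,0,0.002,0,0.0],[0,0,0,0,0.002,0,0.0],[0,0,0,0,0,0,0.0]])

```text
clock: 20.0
eef_pos: [611.5, -33.2, -4.8]
tool_rot: [-3.138, -0.001, 3.104]
force: [-2.0, -7.1, 2.4]
width: 0.0
gripper_force: 3.8
```

move_arm(steps=[[0,0,0,0,0.002,0,0.0],[0,0,0,0,0,0,0.0]])

```text
clock: 20.2
eef_pos: [611.5, -33.3, -4.8]
tool_rot: [-3.135, -0.001, 3.103]
force: [-3.0, -11.0, 4.1]
width: -0.0
gripper_force: 5.4
```

move_arm(steps=[[0,0,0,0,0.003,0,0.0],[0,0,0,0,0,0,0.0],[0,0,0,0,-0.02,0,0.0],[0,0,0,0,-0.02,0,0.0],[0,0,0,0,0,0.05,0.0]])

```text
clock: 20.7
eef_pos: [607.5, -68.5, 39.4]
tool_rot: [3.142, -0.011, 3.102]
force: [0.1, -0.5, 0.1]
width: -0.1
gripper_force: 0.0
```

move_arm(steps=[[0,0,0,-0.045,-0.005,0.03,0.045],[0,0,0,-0.045,0.02,0.03,0.045],[0,0,0,-0.045,0.02,0.0,0.045],[0,0,0,-0.03,0.02,0.0,0.045],[0,0,0,0,0,0,0.045]])

```text
clock: 21.2
eef_pos: [452.7, -8.7, 99.7]
tool_rot: [3.139, -0.001, 3.112]
force: [0.6, 0.6, -0.1]
width: 45.4
gripper_force: 0.0
```

Run:
```python
from h import *
s=telemetry.read_state(); print(s["eef_pos"])
im2,_,o=tiles()
for t in o: print(t)
im,d,P=P3("wrist"); cv2.imwrite("pics/w8.png",np.hstack([cv2.resize(im,(480,360)),cv2.resize(im2[170:240,185:280],(320,236)) if 0 else cv2.copyMakeBorder(cv2.resize(im2[170:240,185:280],(320,236)),0,124,0,0,0)]))
for k in ("clamp_face","corner"):
  for n in ("top","scene"):
    eyes.get_image(n)
    for r in finder.pinpoint(n,k): print(k,n,round(r["confidence"],2),toW(n,r["location"]).round(0))
```

```text
[452.68776117  -8.73168096  99.71115852]
(array([626.5, 105.4]), array([228.4,  90.4]), 88.6, [[578.0, -8.0], [669.0, -10.0], [674.0, 218.0], [584.0, 221.0]])
clamp_face top 0.63 [623.  -2.  29.]
clamp_face scene 0.71 [626.  -6.  33.]
corner top 0.84 [677. 219.  13.]
corner scene 0.69 [675. 217.  15.]
```

View pics/w8.png

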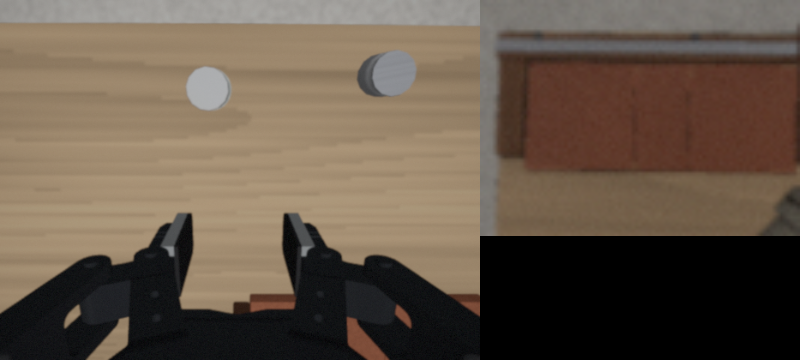

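Run:
```python
from h import *
acc=[]
for k in range(4):
    im,d=eyes.get_image("top"); acc.append(im.astype(float))
im=np.mean(acc,0); s=im[...,2]-im[...,1]   # red minus green
n=im.sum(2); r=im[...,2]/n
C=np.array([675.5,219.]); ex=np.array([.9993,-.0366]); ey=np.array([.0366,.9993])
far=[];near=[]
for u in range(200,282,2):
    col=r[:,u-0:u+2].mean(1); g=cv2.GaussianBlur(col.reshape(-1,1),(1,3),0).ravel()
    mid=g[205]; bg=g[226:236].mean(); th=(mid+bg)/2
    v=next(v for v in range(205,235) if g[v]>=th>g[v+1]); vv=v+(g[v]-th)/(g[v]-g[v+1])
    near.append([u+.5,vv])
w=pixW("top",near,26)[:,:2]
for p,q in zip(near,w): print(round(float((q-C)@ey),1),round(float((q-C)@ex),1),end=' | ')
```

```text
-9.7 -91.2 | -15.3 -91.0 | -20.8 -90.8 | -26.4 -90.7 | -31.9 -90.7 | -37.5 -90.9 | -43.1 -91.1 | -48.7 -91.4 | -54.2 -91.4 | -59.8 -91.1 | -65.3 -91.1 | -70.9 -91.2 | -76.4 -91.0 | -82.0 -91.1 | -87.6 -91.0 | -93.1 -90.5 | -98.7 -91.4 | -104.2 -91.3 | -109.8 -91.3 | -115.3 -91.2 | -120.9 -91.2 | -126.4 -91.2 | -132.0 -91.0 | -137.5 -90.8 | -143.0 -91.0 | -148.6 -91.1 | -154.1 -91.3 | -159.7 -91.6 | -165.2 -91.4 | -170.7 -91.2 | -176.3 -91.3 | -181.8 -91.2 | -187.3 -91.1 | -192.9 -90.9 | -198.4 -90.8 | -203.9 -90.8 | -209.5 -91.5 | -215.0 -92.3 | -220.6 -93.2 | -226.1 -92.2 | -231.5 -87.7 |
```

The near edges of all three tiles lie on one line parallel to the fence, 91 mm out (ideal 90), within about 0.5 mm. The row length and clamp position agree too, and the gripper is clear, so I hand in.

```bash
python3 -c "
from h import *
print(ctrl.finish_job())"
```

```text
the job is handed in; nothing more can be done
None
```

I handed the job in: by my camera measurements the square, half-width and square tiles lie in a closed row flush with the fence, from the stop to the snug clamp; the hand-in gave no verdict.

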